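# Run the wheel nuts down the hand chute into the glass jar

### The job

Pick up the hand chute with the five wheel nuts in it and, keeping it about level, rest its spout on the screw band of the glass jar with the tip over the opening; then tip it until every nut has slid into the jar, the spout still resting on the band when the last one is in. Rest it there only lightly, and keep the spout down at the mouth while they run: do not bear down on the glass, shove the jar along or tip it. Then lay the empty chute flat on the bench again, clear of the jar, and leave the other parts where they lie.

Things in the scene. Friction and masses are not known exactly. Their poses are not given: they have to be found in the camera images.
- chute: Hand chute: open-topped straight U channel of bare sheet steel 3 mm thick, 210 mm long, 50 mm wide (44 inside), about 0.28 kg empty, lying on the bench with the nuts in it. Origin: centre of its underside. The open spout is its -x end, roughly towards the robot; a back wall closes the +x end; z up. Side walls 32 mm high, 20 mm over the front 60 mm. Red handle above its middle.
- chute_grip (a point): Centre of the chute's red handle bar, on thin wire struts at x = +45 and -45 mm, 70 mm straight above the chute's origin; axes as the chute's. The bar is 110 mm long (along x), 18 mm wide (along y), 18 mm high; 70 mm of it is clear between the struts. Nothing is beside it above the side walls (32 mm). Grip it firmly: the chute can turn in a weak grip.
- chute_tip (a point): Middle of the chute's spout edge, on the upper face of its floor: 105 mm towards -x of the chute's origin, 3 mm above its underside; axes as the chute's.
- jar: Preserving jar of heavy clear greenish glass, loose on the bench, empty, about 0.45 kg, body 92 mm across, with a brass-coloured open screw band (a ring, 82 mm across, no lid in it) on its neck. Origin at the centre of its underside, z up.
- jar_mouth (a point): Centre of the jar's mouth at the edge of the glass, 92 mm above its underside. The flat top of the screw band, on which the spout rests, stands 2 to 11 mm above this point: it is screwed down more or less far each time, so feel for it. It stays at that height under any light load. The band's top is a ring 82 mm across outside, with an opening of 62 mm: the jar's way in.
- nut1: One of the five used steel wheel nuts lying loose in the chute: 19 mm hexagon (22 mm over the corners), 16 mm long, with an 8 mm cone on top, 24 mm in all, about 40 g. Origin at its centre, z along its bore towards the cone. Steel slides on the chute with a friction coefficient of about 0.25 to 0.35.
- nut2: One of the five used steel wheel nuts lying loose in the chute: 19 mm hexagon (22 mm over the corners), 16 mm long, with an 8 mm cone on top, 24 mm in all, about 40 g. Origin at its centre, z along its bore towards the cone. Steel slides on the chute with a friction coefficient of about 0.25 to 0.35.
- nut3: One of the five used steel wheel nuts lying loose in the chute: 19 mm hexagon (22 mm over the corners), 16 mm long, with an 8 mm cone on top, 24 mm in all, about 40 g. Origin at its centre, z along its bore towards the cone. Steel slides on the chute with a friction coefficient of about 0.25 to 0.35.
- nut4: One of the five used steel wheel nuts lying loose in the chute: 19 mm hexagon (22 mm over the corners), 16 mm long, with an 8 mm cone on top, 24 mm in all, about 40 g. Origin at its centre, z along its bore towards the cone. Steel slides on the chute with a friction coefficient of about 0.25 to 0.35.
- nut5: One of the five used steel wheel nuts lying loose in the chute: 19 mm hexagon (22 mm over the corners), 16 mm long, with an 8 mm cone on top, 24 mm in all, about 40 g. Origin at its centre, z along its bore towards the cone. Steel slides on the chute with a friction coefficient of about 0.25 to 0.35.
- pulley: Bystander: dark steel alternator pulley, 62 mm across, 34 mm high. Origin under its centre.
- lamp: Bystander: red and amber tail lamp, 75 x 120 x 46 mm. Origin under its centre.
- stalk: Bystander: black steering-column stalk switch, block 60 x 55 x 46 mm with a stalk reaching 140 mm towards its +y. Origin under the block.
There are look-alikes about, which are no part of the job. Leave any brown or orange look-alike of the chute alone.

How it is judged (in metres and radians):
On the way, in this order (a step that is already met when the one before it is completed fails the run):
1. the spout rests on the jar's screw band with its tip over the opening, the chute about level and all five nuts still in it (contact force between chute and jar above 0.5 N and horizontal distance between chute_tip and jar_mouth below 0.03 m and angle between chute's own z axis and vertical below 0.25 rad and height (world z) of each of nut1, nut2, nut3, nut4, nut5 above 0.095 m), for 0.3 s.
2. all five nuts are in the jar and the spout still rests on the band (contact force between chute and jar above 0.5 N and horizontal distance between chute_tip and jar_mouth below 0.035 m and horizontal distance between each of nut1, nut2, nut3, nut4, nut5 and jar_mouth below 0.045 m and z of each of nut1, nut2, nut3, nut4, nut5 in the frame of jar below 0.085 m), for 0.3 s.
At the end, for the whole second after the job is handed in: All five nuts are in the jar (below its neck), the jar stands upright on the bench (within 0.08 rad), and the chute lies flat on the bench, right way up (within 0.08 rad, underside within 8 mm of the top), not touching the jar, both at rest (horizontal distance between each of nut1, nut2, nut3, nut4, nut5 and jar_mouth below 0.045 m and z of each of nut1, nut2, nut3, nut4, nut5 in the frame of jar below 0.085 m and angle between each of jar, chute's own z axis and vertical below 0.08 rad and height (world z) of each of jar, chute below 0.008 m and linear speed of each of jar, chute below 0.02 m/s and contact force between chute and jar below 0.05 N).
It fails at once if the chute presses on the jar with more than 12 N (contact force between chute and jar above 12 N).
It fails at once if the jar is tipped by more than 0.15 rad (angle between jar's own z axis and vertical above 0.15 rad).
It fails at once if the jar is shoved more than 30 mm from where it stood (distance of jar from where it was at the start of the episode above 0.03 m).
It fails at once if the spout is lifted out of the mouth while some nuts are in the jar and others are not (((horizontal distance between nut1 and jar_mouth below 0.045 m and z of nut1 in the frame of jar below 0.085 m) or (horizontal distance between nut2 and jar_mouth below 0.045 m and z of nut2 in the frame of jar below 0.085 m) or (horizontal distance between nut3 and jar_mouth below 0.045 m and z of nut3 in the frame of jar below 0.085 m) or (horizontal distance between nut4 and jar_mouth below 0.045 m and z of nut4 in the frame of jar below 0.085 m) or (horizontal distance between nut5 and jar_mouth below 0.045 m and z of nut5 in the frame of jar below 0.085 m)) and not ((horizontal distance between nut1 and jar_mouth below 0.045 m and z of nut1 in the frame of jar below 0.085 m) and (horizontal distance between nut2 and jar_mouth below 0.045 m and z of nut2 in the frame of jar below 0.085 m) and (horizontal distance between nut3 and jar_mouth below 0.045 m and z of nut3 in the frame of jar below 0.085 m) and (horizontal distance between nut4 and jar_mouth below 0.045 m and z of nut4 in the frame of jar below 0.085 m) and (horizontal distance between nut5 and jar_mouth below 0.045 m and z of nut5 in the frame of jar below 0.085 m)) and z of chute_tip in the frame of jar_mouth above 0.02 m).
It fails at once if another part is moved more than 20 mm (distance of any of pulley, lamp, stalk from where it was at the start of the episode above 0.02 m).
It also fails if it takes over 67 s, if anything falls off the work surface, if the arm or the gripper's body presses on something with over 40 N, if the wrist force passes 120 N, or if a joint passes its speed limit or range.

### The arm

A 6-joint arm with a two-finger parallel gripper is mounted at the origin on the work surface. World frame = base frame: x ahead of the robot, y to its left, z up, the work surface at z = 0. Lengths are in m, angles in degrees, forces in N, time in s.
With the tool pointing down it reaches from about 0.35 to 0.875 m from the base axis. Payload 4.2 kg.
Tool frame: the origin (TCP) lies midway between the tips of the shut fingers; the grasp point (between the pads) lies 19 mm behind it; z points along the fingers, y is the line along which they close (so a half turn about z gives the same grasp; the last joint's range is limited). The gripper opens to 87 mm and grips with 3 to 60 N. Pads are 19 mm wide; open, the fingers measure 117 mm over their backs; the gripper's body (75 mm by 190 mm) begins 51 mm behind the grasp point.
Start: joints at [80.478, 22.042, 0.453, 0, -68.411, -14.817], TCP at [0.258, 0.569, 0.223] pointing down, gripper open.
Joint ranges: [-179.83, 179.83], [-69.29, 118.12], [-61.27, 80.66], [-181.25, 117.63], [-171.15, -9.14], [-177.46, 177.46]. Speed limits (degrees/s): [159.86, 159.86, 180, 180, 180, 180].

### API

Orientations are given as a 3x3 rotation matrix whose columns are the frame's x, y, z axes.
In Python, from station import r, cams gives the robot as it stands.
- The arm moves only by the tool play_rows, never from a script. Its argument "commands" is text: rows parted by semicolons, each of 6 numbers parted by spaces: the shift along the world's x, y, z normalised to -1 to 1, where 1 is 30 mm, then the turn, a rotation vector about the world's x, y, z normalised to -1 to 1, where 1 is 0.15 rad. A call has 1 to 20 rows; each row shifts and turns the commanded pose from where the row before left it; what a row does not reach is not made up. A row lasts 1/10 s, in which the tool goes at most 50 mm and 8.59 degrees, less where a joint would pass 70% of its speed; a pose out of reach is approached as far as the arm can. A call with a number of a shift or a turn outside -1 to 1 is refused whole. A call with a gripper value outside its range is refused whole. "grip" is the finger opening in mm, from 0 to 87, set as the call begins (left out, the last holds). The fingers move at their own pace and stop on an object; the grip force is fixed at half the most. Time passes only in rows, so rows that do not move let the fingers close. It gives the time, the measured TCP pose, the force, the opening and the grip force at its end, in the units of the state.
- r.sense(): the state, without advancing time (a new reading comes with each control period).
- cams.capture(name): name is "scene" or "top"; returns (picture, depth): 480x640x3 uint8, blue, green, red; 480x640 float32, m along the optical axis (not along the pixel's ray), 0 where there is no reading.
- cams.camera_info(name): a dict with "mtx" (3x3 intrinsics, pixels), "R" (3x3) and "t" (3): a world point X has camera coordinates R X + t. Camera axes: x right, y down, z forward; pixel columns grow to the right and rows downward; lengths in m; the calibration is good to about 2 mm. A picture is of the moment at which its call begins. camera_info takes no time and is no camera call.
- r.finish_job(): hands the job in; it is judged then, once.
The state is a dict: "time_s": time; "joints": joint angles; "joint_velocities": joint speeds; "effort": joint torques, N m; "tcp_pos": TCP position; "ee_rot": TCP orientation; "wrist_force": force on the tool from outside, world axes, zero at the start; "moment": the same for the moment, N m; "gripper_width": opening from 0.0 (shut) to 1.0 (fully open); "gripper_force": force on a finger pad.
Only numpy, scipy, OpenCV 4.12 (cv2) and the standard library are available. Lean on these libraries where they do the work, as an engineer would, in place of code of your own. Each camera call takes 0.05 s, during which the arm holds its last target. There are 200 camera calls.

## Working session

There is one attempt and no reset: what is moved stays moved. The work goes in short steps, Python scripts to look and compute and a tool call to move; the robot and the scene stay as the last step left them, time stands still between calls to the robot, and variables do not carry over. Pictures are saved under pics/ and viewed, at most 10 in all, crops included, and the job is handed in when it is done.

Besides the shell and the picture viewer there is one more tool, called in YAML: its name, and indented under it one key for each argument. play_rows: Moves the arm, as the interface text tells. Scaled input: -1 to 1 covers 30 mm each way for a shift and 0.15 rad each way for a turn. Its arguments: {"type":"object","properties":{"commands":{"type":"string"},"grip":{"type":"number"}},"required":["commands"]}

```bash
mkdir -p pics; ls; python3 - <<'E'
from station import r,cams
import cv2,numpy as np
for n in("scene","top"):
    im,d=cams.capture(n); cv2.imwrite(f"pics/{n}0.png",im); np.save(f"pics/{n}0.npy",d)
    i=cams.camera_info(n); print(n,np.round(i["mtx"],1).tolist(),np.round(i["R"],3).tolist(),np.round(i["t"],3).tolist())
s=r.sense(); print(s["ee_rot"],s["tcp_pos"],s["wrist_force"])
E
```

```text
pics
scene [[581.4, 0.0, 317.0], [0.0, 581.4, 240.3], [0.0, 0.0, 1.0]] [[-0.289, 0.957, -0.007], [0.658, 0.193, -0.728], [-0.696, -0.215, -0.685]] [0.139, -0.296, 1.609]
top [[614.4, 0.0, 327.4], [0.0, 614.4, 234.6], [0.0, 0.0, 1.0]] [[-0.011, -1.0, 0.003], [-0.995, 0.01, -0.098], [0.098, -0.004, -0.995]] [0.012, 0.554, 1.508]
[[ 9.11050511e-01 -4.12294127e-01 -7.20320667e-04]
 [-4.12294740e-01 -9.11048586e-01 -1.87676196e-03]
 [ 1.17530811e-04  2.00680937e-03 -9.99997979e-01]] [0.25735809 0.56896456 0.22155142] [0.33395855 0.31170437 0.46060338]
```

View pics/scene0.png

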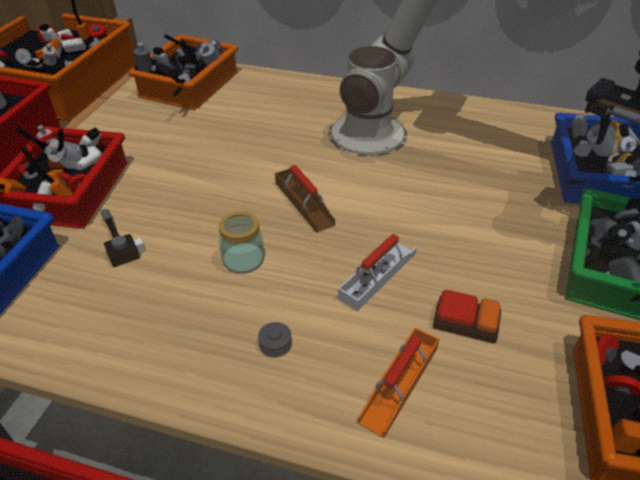

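View pics/top0.png

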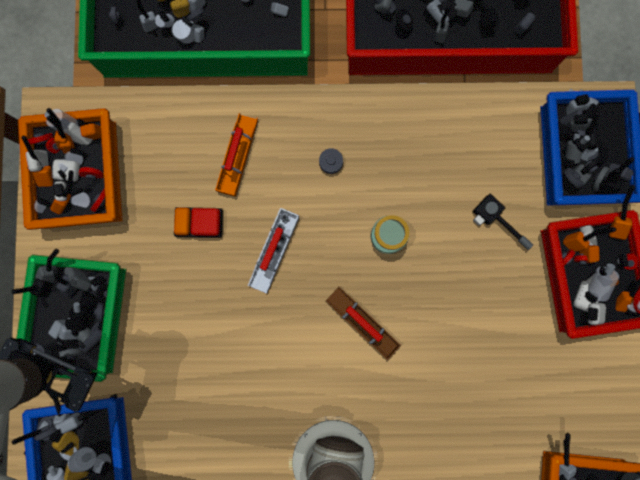

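Scene shows the bench: three chute candidates in top view – steel grey with nuts (273,250), orange (237,155), brown (363,323). The bare-steel one holding the nuts fits; the jar is at (390,235). Confirming it with a crop and measuring.

```bash
cat > h.py <<'E'
import numpy as np,cv2
from station import r,cams
def ray(n,uv,z):
    i=cams.camera_info(n);R=np.array(i["R"]);t=np.array(i["t"]).ravel()
    d=R.T@np.linalg.inv(i["mtx"])@np.array([uv[0],uv[1],1.]);c=-R.T@t
    return c+d*(z-c[2])/d[2]
def proj(n,X):
    i=cams.camera_info(n);p=np.array(i["mtx"])@(np.array(i["R"])@np.array(X)+np.array(i["t"]).ravel());return p[:2]/p[2]
def tri(uv1,uv2):
    A=[];b=[]
    for n,uv in(("scene",uv1),("top",uv2)):
        p,q=ray(n,uv,0),ray(n,uv,.3);d=(q-p)/np.linalg.norm(q-p);P=np.eye(3)-np.outer(d,d);A.append(P);b.append(P@p)
    return np.linalg.lstsq(np.vstack(A),np.hstack(b),rcond=None)[0]
def mask(im,lo,hi,box):
    m=cv2.inRange(cv2.cvtColor(im,cv2.COLOR_BGR2HSV),np.array(lo),np.array(hi));k=np.zeros_like(m);x0,y0,x1,y1=box;k[y0:y1,x0:x1]=m[y0:y1,x0:x1]
    c=cv2.findContours(k,cv2.RETR_EXTERNAL,cv2.CHAIN_APPROX_NONE)[0];return max(c,key=cv2.contourArea)
E
python3 - <<'E'
from h import *
S=cv2.imread("pics/scene0.png");T=cv2.imread("pics/top0.png");D=np.load("pics/top0.npy")
out={}
for n,im,bx in(("scene",S,(340,225,420,310)),("top",T,(245,205,302,295))):
    c=mask(im,(0,130,60),(6,255,255),bx);rc=cv2.minAreaRect(c);out[n]=rc[0];b=cv2.boxPoints(rc)
    print(n,"red",np.round(rc,1) if 0 else rc,cv2.contourArea(c))
    if n=="top":
        e=[(b[0]+b[1])/2,(b[1]+b[2])/2,(b[2]+b[3])/2,(b[3]+b[0])/2]
        for q in e: print("  edge mid",np.round(ray(n,q,.079),3))
    print("  centre z.079",np.round(ray(n,rc[0],.079),3))
print("tri",tri(out["scene"],out["top"]))
c=mask(T,(0,0,110),(179,50,255),(240,200,305,300));rc=cv2.minAreaRect(c);print("grey",rc,[np.round(ray("top",q,.03),3).tolist() for q in cv2.boxPoints(rc)],np.round(ray("top",rc[0],.02),3))
for n,im,bx in(("scene",S,(210,205,270,245)),("top",T,(365,210,415,262))):
    c=mask(im,(14,110,60),(30,255,255),bx);e=cv2.fitEllipse(c);out[n]=e[0];print(n,"band",e)
    for z in(.094,.1,.103):print("  ",z,np.round(ray(n,e[0],z),3))
print("tri",tri(out["scene"],out["top"]))
cr=np.hstack([cv2.resize(S[225:315,330:425],(400,380),interpolation=2),cv2.resize(T[205:295,235:310],(320,380),interpolation=2)]);cv2.imwrite("pics/crop1.png",cr)
E
```

```text
scene red ((379.50006103515625, 251.5000457763672), (9.899494171142578, 45.25482940673828), 45.0) 351.5
  centre z.079 [0.529 0.145 0.079]
top red ((271.21868896484375, 248.37294006347656), (7.46735954284668, 44.3631706237793), 24.304548263549805) 247.5
  edge mid [0.521 0.15  0.079]
  edge mid [0.566 0.12  0.079]
  edge mid [0.513 0.134 0.079]
  edge mid [0.469 0.164 0.079]
  centre z.079 [0.517 0.142 0.079]
tri [0.51785931 0.14316192 0.06822308]
grey ((267.5517272949219, 261.6206970214844), (20.79787826538086, 59.422508239746094), 21.801406860351562) [[0.43, 0.207, 0.03], [0.566, 0.152, 0.03], [0.547, 0.104, 0.03], [0.41, 0.159, 0.03]] [0.488 0.156 0.02 ]
scene band ((238.50640869140625, 226.15374755859375), (31.6135196685791, 41.46260452270508), 82.77255249023438)
   0.094 [ 0.553 -0.145  0.094]
   0.1 [ 0.559 -0.142  0.1  ]
   0.103 [ 0.562 -0.141  0.103]
top band ((389.4915466308594, 235.5680694580078), (57.84680938720703, 59.307498931884766), 167.19744873046875)
   0.094 [ 0.544 -0.142  0.094]
   0.1 [ 0.543 -0.141  0.1  ]
   0.103 [ 0.543 -0.141  0.103]
tri [ 0.54543041 -0.1455266   0.08759054]
```

View pics/crop1.png

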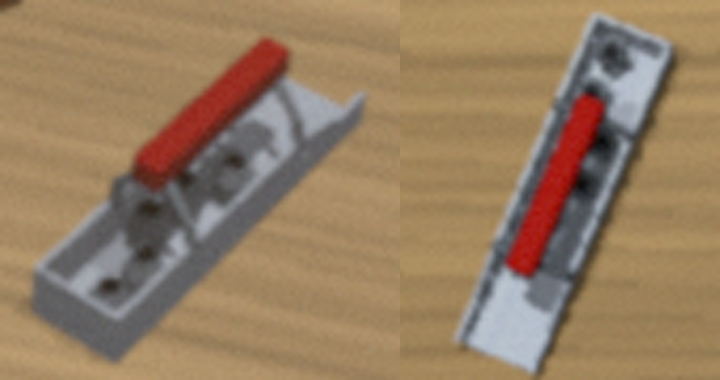

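The crop confirms it: steel chute with nuts, its open, low-walled spout towards the lower left (towards the robot), handle centre about (0.517, 0.142), yaw about -24°, which the tool already has. Jar mouth is about (0.543, -0.141). Moving above the handle.

play_rows:
  commands: ".54 -.89 -.2 0 0 0;.54 -.89 -.2 0 0 0;.54 -.89 -.2 0 0 0;.54 -.89 -.2 0 0 0;.54 -.89 -.2 0 0 0;.54 -.89 -.2 0 0 0;.54 -.89 -.2 0 0 0;.54 -.89 -.2 0 0 0;.54 -.89 -.2 0 0 0;.54 -.89 -.2 0 0 0;.54 -.89 -.2 0 0 0;.54 -.89 -.2 0 0 0;.54 -.89 -.2 0 0 0;.54 -.89 -.2 0 0 0;.54 -.89 -.2 0 0 0;.54 -.89 -.2 0 0 0;0 0 0 0 0 0;0 0 0 0 0 0"
  grip: 87

```text
time_s: 1.9
tcp_pos: [0.5166, 0.1416, 0.126]
ee_rot: [[0.91, -0.414, -0.001], [-0.414, -0.91, -0.001], [-0.001, 0.001, -1.0]]
wrist_force: [-0.1, 0.5, 0.4]
gripper_width: 0.998
gripper_force: 0.0
```

```bash
python3 - <<'E'
from h import *
s=r.sense();print(s["tcp_pos"],s["ee_rot"].tolist() if hasattr(s["ee_rot"],"tolist") else s["ee_rot"],s["wrist_force"])
S,_=cams.capture("scene");T,_=cams.capture("top")
cv2.imwrite("pics/c2.png",np.hstack([cv2.resize(S[170:320,320:440],(400,500)),cv2.resize(T[195:305,220:310],(400,500))]))
E
```

```text
[0.51656364 0.14161123 0.12601909] [[0.9104519395022741, -0.4136132777083659, -0.0011499390809574697], [-0.413614052655592, -0.9104521560847382, -0.0005356551771386631], [-0.0008254104220860392, 0.0009633192585121314, -0.9999991953564968]] [-0.09955456  0.47763511  0.38759696]
```

View pics/c2.png

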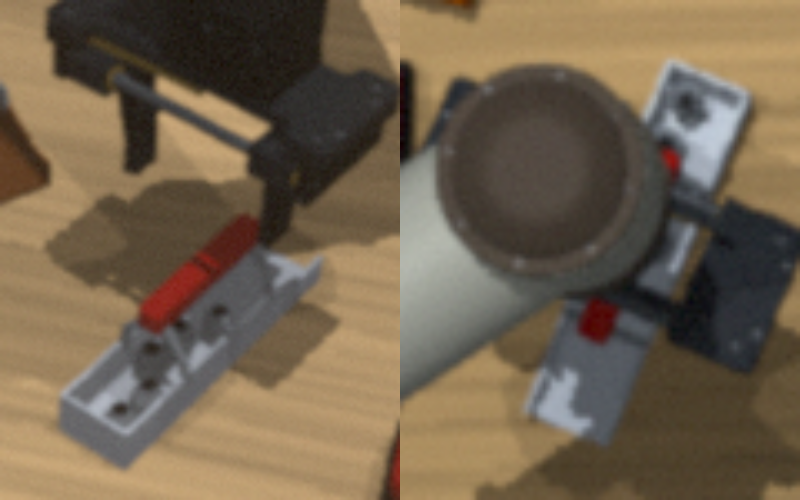

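The gripper straddles the handle, fingers clear on both sides (left crop (140,150) and (275,215)). Descend 75 mm and close.

play_rows:
  commands: "0 0 -.5 0 0 0;0 0 -.5 0 0 0;0 0 -.5 0 0 0;0 0 -.5 0 0 0;0 0 -.3 0 0 0;0 0 -.2 0 0 0;0 0 0 0 0 0;0 0 0 0 0 0"

```text
time_s: 2.8
tcp_pos: [0.5171, 0.1426, 0.0521]
ee_rot: [[0.911, -0.412, 0.001], [-0.412, -0.911, 0.0], [0.001, -0.001, -1.0]]
wrist_force: [0.3, 0.5, 0.0]
gripper_width: 0.994
gripper_force: 0.0
```

play_rows:
  commands: "0 0 0 0 0 0;0 0 0 0 0 0;0 0 0 0 0 0;0 0 0 0 0 0;0 0 0 0 0 0;0 0 0 0 0 0;0 0 0 0 0 0;0 0 0 0 0 0"
  grip: 0

```text
time_s: 3.6
tcp_pos: [0.5167, 0.1422, 0.0515]
ee_rot: [[0.911, -0.412, -0.0], [-0.412, -0.911, -0.0], [-0.0, 0.0, -1.0]]
wrist_force: [-0.2, -0.8, -0.1]
gripper_width: 0.356
gripper_force: 0.0
```

play_rows:
  commands: "0 0 0 0 0 0;0 0 0 0 0 0;0 0 0 0 0 0;0 0 0 0 0 0;0 0 0 0 0 0;0 0 0 0 0 0"

```text
time_s: 4.2
tcp_pos: [0.517, 0.1425, 0.0517]
ee_rot: [[0.911, -0.412, 0.001], [-0.412, -0.911, 0.0], [0.0, -0.001, -1.0]]
wrist_force: [0.9, 1.8, -0.9]
gripper_width: 0.206
gripper_force: 29.8
```

Gripped at 18 mm with 30 N. Lift gently.

play_rows:
  commands: "0 0 .1 0 0 0;0 0 .2 0 0 0;0 0 .3 0 0 0;0 0 .4 0 0 0;0 0 .4 0 0 0;0 0 .4 0 0 0;0 0 .4 0 0 0;0 0 .4 0 0 0;0 0 .4 0 0 0;0 0 .4 0 0 0;0 0 .4 0 0 0;0 0 .4 0 0 0;0 0 .3 0 0 0;0 0 .2 0 0 0;0 0 .1 0 0 0;0 0 0 0 0 0;0 0 0 0 0 0;0 0 0 0 0 0;0 0 0 0 0 0"

```text
time_s: 6.1
tcp_pos: [0.5166, 0.1421, 0.1951]
ee_rot: [[0.911, -0.412, -0.001], [-0.412, -0.911, -0.001], [-0.001, 0.001, -1.0]]
wrist_force: [0.3, 0.0, -4.1]
gripper_width: 0.203
gripper_force: 29.8
```

```bash
python3 - <<'E'
from h import *
s=r.sense();print(s["tcp_pos"],s["wrist_force"],s["moment"])
S,_=cams.capture("scene");cv2.imwrite("pics/s3.png",S);print(r.sense()["wrist_force"])
cv2.imwrite("pics/c3.png",cv2.resize(S[100:310,310:450],(400,600)))
E
```

```text
[0.51656293 0.1421196  0.19507432] [ 3.36991016e-01  1.18430561e-03 -4.14097795e+00] [ 0.068349    0.14541053 -0.01171474]
[ 0.07652859  0.27651295 -4.92049109]
```

View pics/c3.png

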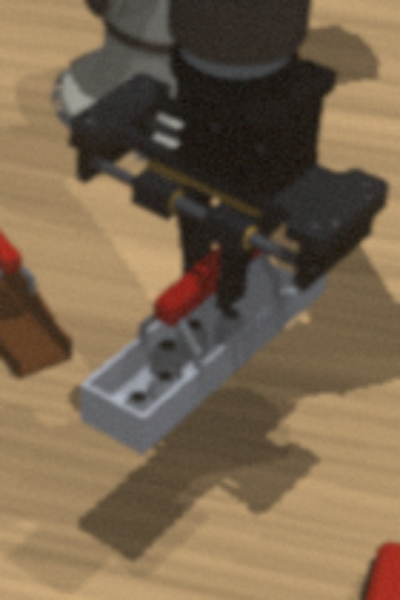

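```bash
cat >> h.py <<'E'
def chute(n,pts,tilt=0.,tcp=None,rot=None,off=.0707):
    # tilt = chute nose-down(+) relative to the tool about its y; pts in chute frame
    s=r.sense();p=np.array(tcp if tcp is not None else s["tcp_pos"]);R=np.array(rot if rot is not None else s["ee_rot"]).reshape(3,3)
    ex,ey,ez=R[:,0],-R[:,1],-R[:,2]; c=p+ez*.0188
    import cv2 as _c
    Q=_c.Rodrigues(ey*(-tilt))[0]; B=Q@np.stack([ex,ey,ez],1)
    return [c+B@(np.array(q)-[0,0,.07]) for q in pts]
E
python3 - <<'E'
from h import *
P=[(.105,-.025,0),(.105,.025,0),(.105,-.025,.032),(.105,.025,.032),(-.105,.025,.003),(-.105,-.025,.003)]
for t in(-.1,0,.1):
    print(t,[np.round((proj("scene",X)-[310,100])*2.857).astype(int).tolist() for X in chute("scene",P,t)])
E
```

```text
-0.1 [[84, 421], [144, 457], [82, 388], [143, 423], [330, 271], [271, 243]]
0 [[77, 416], [137, 452], [77, 380], [140, 415], [323, 288], [264, 259]]
0.1 [[70, 409], [132, 445], [74, 370], [137, 405], [316, 304], [257, 275]]
```

```bash
python3 - <<'E'
from h import *
S=cv2.imread("pics/scene0.png");T=cv2.imread("pics/top0.png")
for n,im,bx in(("scene",S,(210,205,270,245)),("top",T,(365,210,415,262))):
    for sat in(100,130,150):
        c=mask(im,(14,sat,50),(30,255,255),bx);h=cv2.convexHull(c);e=cv2.fitEllipse(h)
        print(n,sat,cv2.boundingRect(c),np.round(e[0],1),np.round(e[1],1),np.round(ray(n,e[0],.1),3))
# expected jar pixel circles for candidate centre
a=np.linspace(0,2*np.pi,73)
for n in("scene","top"):
  for z in(.094,.103):
    q=np.array([proj(n,(.543+.041*np.cos(t),-.141+.041*np.sin(t),z)) for t in a]);print(n,z,np.round(q.min(0)),np.round(q.max(0)))
cv2.imwrite("pics/jar.png",np.hstack([cv2.resize(S[200:280,210:275],(390,480),interpolation=2),cv2.resize(T[205:265,360:420],(400,480),interpolation=2)]))
E
```

```text
scene 100 (210, 205, 60, 40) [239.  224.3] [51.3 89.3] [ 0.553 -0.144  0.1  ]
scene 130 (219, 211, 40, 32) [238.6 226.5] [31.1 40.6] [ 0.56  -0.142  0.1  ]
scene 150 (220, 212, 38, 30) [238.4 226.1] [28.2 38.7] [ 0.559 -0.143  0.1  ]Traceback (most recent call last):
  File "<stdin>", line 5, in <module>
cv2.error: OpenCV(4.12.0) /io/opencv/modules/imgproc/src/shapedescr.cpp:361: error: (-201:Incorrect size of input array) There should be at least 5 points to fit the ellipse in function 'fitEllipseNoDirect'
```

```bash
python3 - <<'E'
from h import *
S=cv2.imread("pics/scene0.png");T=cv2.imread("pics/top0.png")
for sat in(115,125,135,145):
    c=mask(T,(14,sat,50),(30,255,255),(365,210,415,262));print(sat,cv2.boundingRect(c),cv2.minEnclosingCircle(c))
a=np.linspace(0,2*np.pi,73)
for n in("scene","top"):
  for z in(.094,.103):
    q=np.array([proj(n,(.543+.041*np.cos(t),-.141+.041*np.sin(t),z)) for t in a]);print(n,z,np.round(q.min(0)),np.round(q.max(0)))
cv2.imwrite("pics/jar.png",np.hstack([cv2.resize(S[200:280,210:275],(390,480),interpolation=2),cv2.resize(T[205:265,360:420],(400,480),interpolation=2)]))
E
```

```text
115 (375, 214, 38, 35) ((393.5, 231.5), 19.039531707763672)
125 (375, 215, 35, 34) ((392.0, 231.75), 17.408788681030273)
135 (375, 215, 35, 34) ((391.8989562988281, 231.7958984375), 17.242597579956055)
145 (375, 215, 35, 34) ((391.925537109375, 231.9326171875), 17.1835880279541)
scene 0.094 [222. 211.] [262. 237.]
scene 0.103 [222. 207.] [262. 234.]
top 0.094 [372. 219.] [406. 253.]
top 0.103 [372. 218.] [407. 253.]
```

View pics/jar.png

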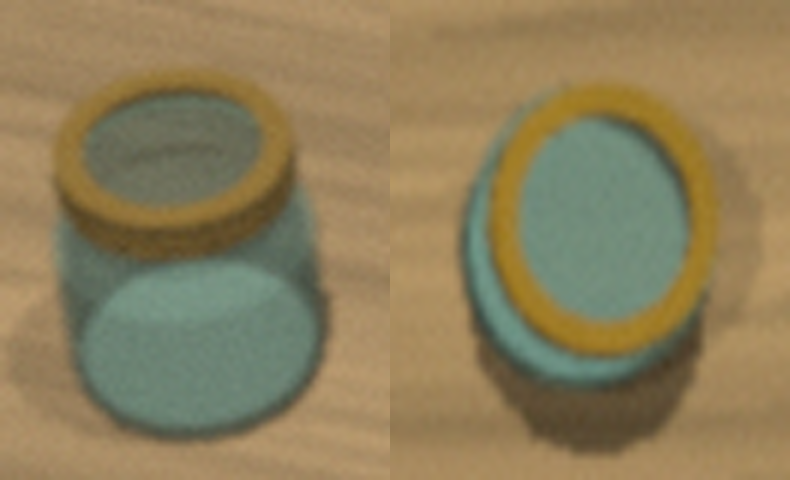

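```bash
python3 - <<'E'
from h import *
print(tri((239.2,224.7),(391.9,232.2)))
for z in(.094,.098,.103):print(z,ray("top",(391.9,232.2),z),ray("scene",(239.2,224.7),z))
E
```

```text
[ 0.55086532 -0.14599952  0.09645907]
0.094 [ 0.55165425 -0.14769216  0.094     ] [ 0.54805674 -0.14577885  0.094     ]
0.098 [ 0.55125108 -0.1472547   0.098     ] [ 0.55211861 -0.14368327  0.098     ]
0.103 [ 0.55074712 -0.14670787  0.103     ] [ 0.55719596 -0.1410638   0.103     ]
```

The jar picture shows the band's flat top centred at top (392,232) and scene (239,225), giving (0.551, -0.146) with its top at about 0.097. Carry the chute over, level.

play_rows:
  commands: ".066 -.164 0 0 0 0;.13 -.33 0 0 0 0;.2 -.49 0 0 0 0;.265 -.655 0 0 0 0;.265 -.655 0 0 0 0;.265 -.655 0 0 0 0;.265 -.655 0 0 0 0;.265 -.655 0 0 0 0;.265 -.655 0 0 0 0;.265 -.655 0 0 0 0;.265 -.655 0 0 0 0;.265 -.655 0 0 0 0;.265 -.655 0 0 0 0;.265 -.655 0 0 0 0;.265 -.655 0 0 0 0;.265 -.655 0 0 0 0;.265 -.655 0 0 0 0;.2 -.49 0 0 0 0;.13 -.33 0 0 0 0;.066 -.164 0 0 0 0"

```text
time_s: 8.15
tcp_pos: [0.6518, -0.193, 0.1951]
ee_rot: [[0.911, -0.413, -0.001], [-0.413, -0.911, 0.0], [-0.001, 0.0, -1.0]]
wrist_force: [-0.4, 1.4, -5.0]
gripper_width: 0.205
gripper_force: 29.9
```

play_rows:
  commands: "0 0 0 0 0 0;0 0 0 0 0 0;0 0 0 0 0 0;0 0 0 0 0 0"

```text
time_s: 8.55
tcp_pos: [0.6518, -0.1912, 0.1958]
ee_rot: [[0.912, -0.411, 0.0], [-0.411, -0.912, 0.0], [0.0, -0.0, -1.0]]
wrist_force: [0.2, 0.2, -5.4]
gripper_width: 0.203
gripper_force: 29.9
```

```bash
python3 - <<'E'
from h import *
S,_=cams.capture("scene");T,_=cams.capture("top")
s=r.sense();print(s["tcp_pos"],s["wrist_force"],s["moment"])
cv2.imwrite("pics/c5.png",np.hstack([cv2.resize(S[120:300,200:320],(400,600),interpolation=2),cv2.resize(T[170:290,340:420],(400,600),interpolation=2)]))
P=[(-.105,.025,.003),(-.105,-.025,.003),(.105,-.025,0),(.105,.025,0)]
for t in(-.05,0,.05):
  print(t,[np.round((proj("scene",X)-[200,120])*3.333).astype(int).tolist() for X in chute("scene",P,t)],[np.round((proj("top",X)-[340,170])*5).astype(int).tolist() for X in chute("top",P,t)])
E
```

```text
[ 0.65178316 -0.19139325  0.19575244] [-0.36987696 -0.09490906 -4.24727975] [-0.00606771  0.06369262 -0.02342735]
-0.05 [[145, 298], [87, 263], [-195, 467], [-138, 510]] [[221, 273], [322, 317], [492, -88], [394, -130]]
0 [[142, 307], [84, 272], [-202, 464], [-145, 507]] [[223, 268], [323, 311], [497, -97], [399, -139]]
0.05 [[138, 317], [81, 282], [-210, 460], [-152, 504]] [[225, 262], [324, 306], [502, -106], [403, -149]]
```

View pics/c5.png

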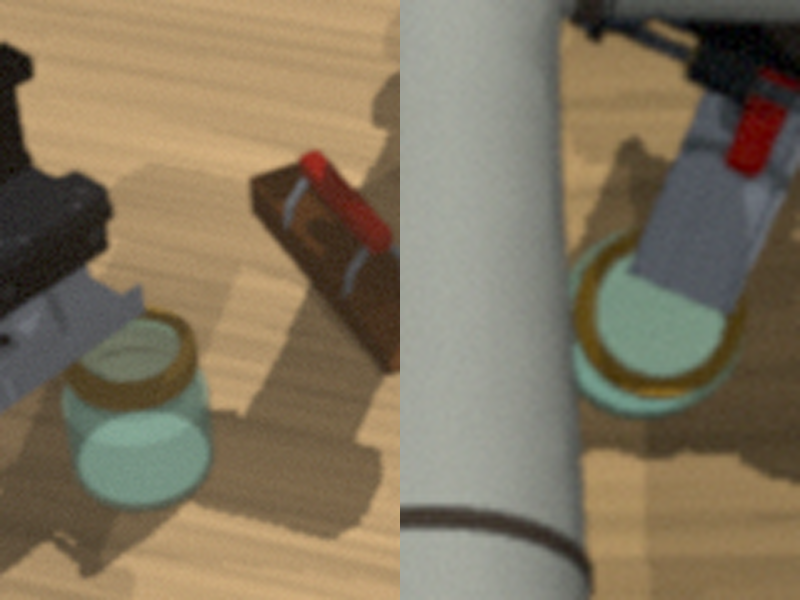

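Top crop: spout edge spans (630,272)–(735,315) over the band centred at (660,311), so the tip is a few mm from the mouth centre and roughly level. Nudge and descend close.

play_rows:
  commands: ".07 .03 -.1 0 0 0;.06 .02 -.15 0 0 0;0 0 -.2 0 0 0;0 0 -.2 0 0 0;0 0 -.2 0 0 0;0 0 -.15 0 0 0;0 0 -.1 0 0 0;0 0 0 0 0 0;0 0 0 0 0 0;0 0 0 0 0 0"

```text
time_s: 9.65
tcp_pos: [0.656, -0.1905, 0.163]
ee_rot: [[0.911, -0.412, 0.001], [-0.412, -0.911, -0.0], [0.001, -0.0, -1.0]]
wrist_force: [0.1, 0.2, -4.4]
gripper_width: 0.204
gripper_force: 29.9
```

```bash
cat > f.py <<'E'
from h import *
import sys
F=[];M=[]
for k in range(int(sys.argv[1])):
    cams.capture("scene");s=r.sense();F.append(s["wrist_force"]);M.append(s["moment"])
print("t",s["time_s"],"tcp",np.round(s["tcp_pos"],4),"F",np.round(np.mean(F,0),2),"sd",np.round(np.std(F,0),2),"M",np.round(np.mean(M,0),3),"sd",np.round(np.std(M,0),3))
ex=np.array(s["ee_rot"]).reshape(3,3);print("My'",round(float(np.mean(M,0)@-ex[:,1]),3),"joints",np.round(s["joints"],1))
E
python3 f.py 8
```

```text
t 10.05 tcp [ 0.6557 -0.1904  0.1626] F [-0.01 -0.37 -4.87] sd [0.45 0.49 0.31] M [ 0.025  0.107 -0.007] sd [0.027 0.019 0.028]
My' 0.108 joints [ -2.7  30.    4.7   0.  -64.6  68.3]
```

play_rows:
  commands: "0 0 -.1 0 0 0;0 0 -.06 0 0 0;0 0 -.04 0 0 0;0 0 0 0 0 0;0 0 0 0 0 0"

```text
time_s: 10.55
tcp_pos: [0.6557, -0.1904, 0.1565]
ee_rot: [[0.911, -0.412, -0.0], [-0.412, -0.911, -0.0], [-0.0, 0.0, -1.0]]
wrist_force: [-0.3, -0.6, -4.5]
gripper_width: 0.204
gripper_force: 29.9
```

```bash
python3 f.py 4
```

```text
t 10.75 tcp [ 0.6558 -0.1904  0.1567] F [-0.22  0.37 -4.85] sd [0.24 0.19 0.65] M [ 0.008  0.085 -0.017] sd [0.012 0.016 0.01 ]
My' 0.081 joints [ -2.7  30.3   4.2  -0.  -63.9  68.3]
```

play_rows:
  commands: "0 0 -.04 0 0 0;0 0 -.03 0 0 0;0 0 0 0 0 0"

```text
time_s: 11.05
tcp_pos: [0.6555, -0.1903, 0.1542]
ee_rot: [[0.911, -0.412, -0.001], [-0.412, -0.911, 0.0], [-0.001, 0.0, -1.0]]
wrist_force: [0.1, -0.3, -5.2]
gripper_width: 0.203
gripper_force: 29.9
```

```bash
python3 f.py 4
```

```text
t 11.25 tcp [ 0.6558 -0.1904  0.1545] F [-0.05 -0.07 -4.25] sd [0.15 0.17 0.59] M [ 0.024  0.09  -0.002] sd [0.007 0.028 0.017]
My' 0.092 joints [ -2.7  30.4   4.1   0.  -63.7  68.3]
```

play_rows:
  commands: "0 0 -.05 0 0 0;0 0 0 0 0 0"

```text
time_s: 11.45
tcp_pos: [0.6555, -0.1903, 0.1526]
ee_rot: [[0.911, -0.412, -0.001], [-0.412, -0.911, 0.0], [-0.001, 0.0, -1.0]]
wrist_force: [-0.4, -0.4, -5.4]
gripper_width: 0.206
gripper_force: 29.9
```

```bash
python3 f.py 4
```

```text
t 11.65 tcp [ 0.6557 -0.1904  0.153 ] F [-0.53 -0.07 -5.1 ] sd [0.28 0.44 0.46] M [ 0.015  0.106 -0.001] sd [0.018 0.021 0.035]
My' 0.102 joints [ -2.7  30.5   4.    0.  -63.5  68.3]
```

play_rows:
  commands: "0 0 -.05 0 0 0;0 0 0 0 0 0"

```text
time_s: 11.85
tcp_pos: [0.6558, -0.1905, 0.1515]
ee_rot: [[0.911, -0.412, 0.0], [-0.412, -0.911, -0.0], [0.0, 0.0, -1.0]]
wrist_force: [0.7, 0.3, -3.4]
gripper_width: 0.203
gripper_force: 29.9
```

```bash
python3 f.py 4
```

```text
t 12.05 tcp [ 0.6558 -0.1904  0.1516] F [ 0.41 -0.12 -4.06] sd [0.34 0.17 0.13] M [0.016 0.133 0.022] sd [0.037 0.021 0.034]
My' 0.128 joints [ -2.7  30.5   3.9   0.  -63.3  68.3]
```

play_rows:
  commands: "0 0 -.04 0 0 0;0 0 0 0 0 0"

```text
time_s: 12.25
tcp_pos: [0.6559, -0.1904, 0.1504]
ee_rot: [[0.911, -0.412, 0.001], [-0.412, -0.911, -0.0], [0.001, -0.0, -1.0]]
wrist_force: [0.8, -1.8, -2.7]
gripper_width: 0.205
gripper_force: 30.0
```

```bash
python3 f.py 4
```

```text
t 12.45 tcp [ 0.6559 -0.1904  0.1504] F [ 0.58 -0.17 -2.9 ] sd [0.42 0.48 0.58] M [0.018 0.025 0.026] sd [0.026 0.017 0.019]
My' 0.03 joints [ -2.7  30.6   3.8   0.  -63.2  68.3]
```

The wrist load dropped from 4.8 to 2.9 N, so the spout rests on the band with about 2 N. Hold for 0.4 s, then tip 8° about the band edge.

play_rows:
  commands: "0 0 0 0 0 0;0 0 0 0 0 0;0 0 0 0 0 0;0 0 0 0 0 0"

```text
time_s: 12.85
tcp_pos: [0.6558, -0.1904, 0.1503]
ee_rot: [[0.911, -0.412, 0.0], [-0.412, -0.911, -0.0], [0.0, -0.0, -1.0]]
wrist_force: [0.5, -0.5, -2.8]
gripper_width: 0.2
gripper_force: 30.0
```

play_rows:
  commands: "-.073 .033 .107 -.096 -.212 0;-.073 .033 .107 -.096 -.212 0;-.08 .036 .1 -.096 -.212 0;-.08 .036 .1 -.096 -.212 0;0 0 0 0 0 0;0 0 0 0 0 0"

```text
time_s: 13.45
tcp_pos: [0.6461, -0.1861, 0.1624]
ee_rot: [[0.902, -0.412, 0.125], [-0.408, -0.911, -0.057], [0.138, 0.0, -0.99]]
wrist_force: [0.2, -0.8, -4.4]
gripper_width: 0.205
gripper_force: 30.0
```

```bash
python3 f.py 4
```

```text
t 13.65 tcp [ 0.6467 -0.1864  0.1622] F [-0.25 -0.2  -4.71] sd [0.18 0.63 0.28] M [ 0.222  0.542 -0.018] sd [0.02  0.044 0.01 ]
My' 0.585 joints [ -0.9  25.4  -5.3   4.  -52.1  64.3]
```

play_rows:
  commands: "0 0 -.05 0 0 0;0 0 -.03 0 0 0;0 0 0 0 0 0"

```text
time_s: 13.95
tcp_pos: [0.6466, -0.1863, 0.16]
ee_rot: [[0.902, -0.412, 0.126], [-0.408, -0.911, -0.057], [0.139, 0.0, -0.99]]
wrist_force: [-0.4, 0.9, -3.6]
gripper_width: 0.202
gripper_force: 30.0
```

```bash
python3 f.py 4
```

```text
t 14.15 tcp [ 0.6465 -0.1862  0.1602] F [ 0.28 -0.03 -4.18] sd [0.74 0.36 0.64] M [0.258 0.556 0.009] sd [0.028 0.02  0.016]
My' 0.612 joints [ -0.9  25.4  -5.5   4.  -51.8  64.2]
```

play_rows:
  commands: "0 0 -.05 0 0 0;-.086 .039 .093 -.096 -.212 0;-.086 .039 .093 -.096 -.212 0;0 0 0 0 0 0;0 0 0 0 0 0"

```text
time_s: 14.65
tcp_pos: [0.6413, -0.1838, 0.1644]
ee_rot: [[0.891, -0.412, 0.189], [-0.403, -0.911, -0.085], [0.207, 0.0, -0.978]]
wrist_force: [1.0, -0.1, -4.6]
gripper_width: 0.201
gripper_force: 30.0
```

```bash
python3 f.py 4
python3 - <<'E'
from h import *
S,_=cams.capture("scene");T,_=cams.capture("top")
cv2.imwrite("pics/c6.png",np.hstack([cv2.resize(S[120:300,200:320],(400,600),interpolation=2),cv2.resize(T[170:290,340:420],(400,600),interpolation=2)]))
P=[(-.105,.025,.003),(-.105,-.025,.003),(-.105,.025,.02)]
for t in(-.05,0,.05):
  print(t,[np.round((proj("scene",X)-[200,120])*3.333).astype(int).tolist() for X in chute("scene",P,t)],[np.round((proj("top",X)-[340,170])*5).astype(int).tolist() for X in chute("top",P,t)])
E
```

```text
t 14.85 tcp [ 0.6417 -0.1841  0.1642] F [-0.24 -0.01 -4.61] sd [0.58 0.32 0.48] M [ 0.338  0.745 -0.028] sd [0.022 0.029 0.041]
My' 0.818 joints [  0.1  23.  -10.4   6.9 -45.8  61.2]
-0.05 [[157, 366], [101, 330], [158, 343]] [[205, 285], [301, 328], [206, 287]]
0 [[153, 375], [97, 339], [155, 352]] [[208, 278], [304, 320], [208, 281]]
0.05 [[148, 384], [92, 348], [151, 360]] [[210, 271], [306, 313], [210, 275]]
```

View pics/c6.png

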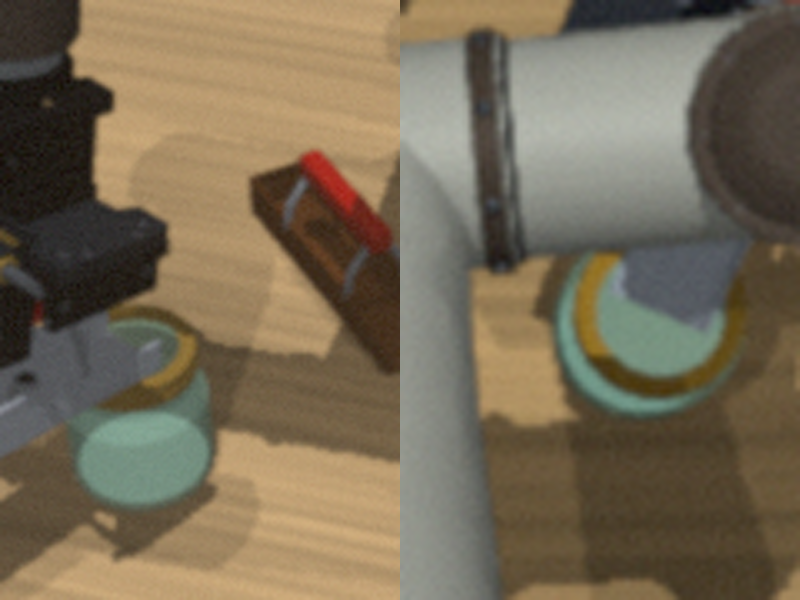

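The spout is in the ring, its tip about at the mouth centre (right crop (665,311)); I'll draw it back 5 mm to leave more room for the nuts, restoring contact, then tip on.

play_rows:
  commands: ".076 -.035 0 0 0 0;.076 -.035 -.02 0 0 0;0 0 0 0 0 0;0 0 0 0 0 0"

```text
time_s: 15.35
tcp_pos: [0.6462, -0.1861, 0.1638]
ee_rot: [[0.891, -0.412, 0.19], [-0.403, -0.911, -0.086], [0.208, 0.0, -0.978]]
wrist_force: [0.7, -0.5, -4.1]
gripper_width: 0.203
gripper_force: 30.0
```

```bash
python3 f.py 4
```

```text
t 15.55 tcp [ 0.6459 -0.186   0.1638] F [ 0.26 -0.16 -4.33] sd [0.67 0.35 0.63] M [0.325 0.747 0.023] sd [0.026 0.027 0.022]
My' 0.814 joints [ -0.1  23.5  -9.8   6.8 -46.   61.5]
```

play_rows:
  commands: "0 0 -.05 0 0 0;-.077 .035 .089 -.096 -.212 0;-.077 .035 .089 -.096 -.212 0;0 0 0 0 0 0;0 0 0 0 0 0"

```text
time_s: 16.05
tcp_pos: [0.6411, -0.1838, 0.1675]
ee_rot: [[0.876, -0.412, 0.25], [-0.396, -0.911, -0.113], [0.275, 0.0, -0.962]]
wrist_force: [1.7, -0.4, -5.2]
gripper_width: 0.207
gripper_force: 30.0
```

```bash
python3 f.py 5
```

```text
t 16.3 tcp [ 0.6417 -0.184   0.1674] F [-0.13  0.22 -4.56] sd [0.33 0.4  0.57] M [ 0.458  0.991 -0.009] sd [0.017 0.02  0.014]
My' 1.092 joints [  0.8  21.2 -14.9  10.5 -39.8  57.6]
```

play_rows:
  commands: "0 0 -.05 0 0 0;0 0 -.03 0 0 0;0 0 0 0 0 0"

```text
time_s: 16.6
tcp_pos: [0.6412, -0.184, 0.1649]
ee_rot: [[0.876, -0.412, 0.251], [-0.396, -0.911, -0.114], [0.275, 0.0, -0.961]]
wrist_force: [0.1, 0.0, -3.3]
gripper_width: 0.204
gripper_force: 30.0
```

```bash
python3 f.py 5
```

```text
t 16.85 tcp [ 0.6412 -0.1839  0.1651] F [-0.22 -0.17 -3.95] sd [0.38 0.19 0.25] M [0.452 1.004 0.026] sd [0.025 0.021 0.026]
My' 1.101 joints [  0.8  21.3 -15.2  10.6 -39.5  57.5]
```

play_rows:
  commands: "0 0 -.05 0 0 0;0 0 0 0 0 0"

```text
time_s: 17.05
tcp_pos: [0.6413, -0.1839, 0.1636]
ee_rot: [[0.876, -0.412, 0.251], [-0.396, -0.911, -0.114], [0.276, 0.0, -0.961]]
wrist_force: [0.5, -0.0, -4.6]
gripper_width: 0.206
gripper_force: 30.0
```

```bash
python3 f.py 5
```

```text
t 17.3 tcp [ 0.6413 -0.1839  0.1637] F [-0.12  0.11 -4.09] sd [0.51 0.5  0.24] M [0.503 1.008 0.016] sd [0.026 0.02  0.024]
My' 1.126 joints [  0.8  21.4 -15.3  10.7 -39.3  57.4]
```

```bash
cat > g.py <<'E'
from h import *
S,_=cams.capture("scene");B=cv2.imread("pics/scene0.png")
d=cv2.absdiff(S,B).max(2)
hsv=cv2.cvtColor(S,cv2.COLOR_BGR2HSV)
m=((d>18)&(hsv[...,1]<70)&(hsv[...,2]>60)).astype(np.uint8)*255
m[:, :90]=0;m[:,250:]=0;m[:150]=0;m[330:]=0
m=cv2.morphologyEx(m,cv2.MORPH_OPEN,np.ones((3,3)))
c=max(cv2.findContours(m,cv2.RETR_EXTERNAL,cv2.CHAIN_APPROX_NONE)[0],key=cv2.contourArea)
q=c[:,0];print("area",cv2.contourArea(c),"left",q[q[:,0].argmin()],"bottom",q[q[:,1].argmax()],"right",q[q[:,0].argmax()])
# lower-edge line (near bottom edge of side wall, chute y=+25,z=0)
pts=[(x,q[q[:,0]==x][:,1].max()) for x in range(q[:,0].min()+25,q[:,0].min()+75)]
vx,vy,x0,y0=cv2.fitLine(np.array(pts,np.float32),cv2.DIST_HUBER,0,.01,.01).ravel();print("lower edge slope",round(vy/vx,3),"at x=180:",round(y0+(180-x0)*vy/vx,1))
P=[(.105,-.025,.032),(.105,-.025,0),(.105,.025,0),(-.02,.025,0),(-.105,.025,.02)]
for t in(-.2,-.15,-.1,-.05,0,.05):
    p=np.array([proj("scene",X) for X in chute("scene",P,t)]);k=(p[3,1]-p[2,1])/(p[3,0]-p[2,0]);tip=chute("scene",[(-.105,0,.003)],t)[0]
    print(t,np.round(p).astype(int).tolist(),"slope",round(k,3),"at180",round(p[2,1]+(180-p[2,0])*k,1),"tip",np.round(tip,4))
np.save("pics/m.npy",m)
cv2.imwrite("pics/g.png",cv2.resize(S[140:320,90:290],(800,600)))
E
python3 g.py
```

```text
area 2610.0 left [145 250] bottom [162 276] right [243 233]
lower edge slope -0.546 at x=180: 268.0
-0.2 [[146, 252], [149, 265], [166, 278], [218, 246], [250, 219]] slope -0.615 at180 269.3 tip [ 0.546  -0.1408  0.1066]
-0.15 [[145, 250], [147, 264], [164, 277], [217, 247], [249, 221]] slope -0.563 at180 267.8 tip [ 0.5495 -0.1424  0.1018]
-0.1 [[144, 249], [145, 263], [162, 276], [215, 248], [248, 224]] slope -0.512 at180 266.4 tip [ 0.5533 -0.1441  0.0971]
-0.05 [[143, 247], [143, 261], [160, 274], [214, 249], [247, 226]] slope -0.46 at180 265.0 tip [ 0.5572 -0.1459  0.0926]
0 [[142, 245], [141, 259], [159, 272], [212, 250], [245, 229]] slope -0.408 at180 263.7 tip [ 0.5614 -0.1478  0.0884]
0.05 [[141, 242], [140, 258], [157, 271], [211, 251], [244, 232]] slope -0.356 at180 262.5 tip [ 0.5657 -0.1497  0.0844]
```

The chute has turned about 7° nose-up in the grip (rear corner at (145,250), (162,276)): it is really tipped 8.6°, with the tip at the mouth centre and its weight lightly on the band. I'll draw back 4 mm and keep rotating about the band edge.

play_rows:
  commands: ".06 -.027 0 0 0 0;.06 -.027 0 0 0 0;-.071 .032 .087 -.096 -.212 0;-.071 .032 .087 -.096 -.212 0;-.077 .035 .08 -.096 -.212 0;-.077 .035 .08 -.096 -.212 0;0 0 0 0 0 0;0 0 0 0 0 0"

```text
time_s: 18.15
tcp_pos: [0.636, -0.1816, 0.1737]
ee_rot: [[0.833, -0.412, 0.37], [-0.376, -0.911, -0.168], [0.406, 0.0, -0.914]]
wrist_force: [0.8, -0.2, -5.1]
gripper_width: 0.199
gripper_force: 30.0
```

```bash
python3 f.py 4; python3 g.py
```

```text
t 18.35 tcp [ 0.6368 -0.1816  0.1739] F [ 0.06  0.31 -4.19] sd [0.41 0.11 0.51] M [0.616 1.404 0.023] sd [0.02  0.021 0.034]
My' 1.533 joints [  1.8  17.5 -26.3  23.8 -26.3  44.3]
area 2476.5 left [144 246] bottom [161 267] right [243 233]
lower edge slope -0.411 at x=180: 259.6
-0.2 [[145, 241], [146, 256], [163, 269], [217, 244], [249, 221]] slope -0.463 at180 260.6 tip [ 0.5497 -0.1422  0.1028]
-0.15 [[144, 239], [144, 254], [161, 267], [215, 245], [248, 223]] slope -0.411 at180 259.2 tip [ 0.5538 -0.144   0.0985]
-0.1 [[144, 237], [143, 252], [160, 265], [214, 246], [247, 226]] slope -0.359 at180 257.8 tip [ 0.5581 -0.146   0.0945]
-0.05 [[143, 234], [141, 250], [159, 263], [212, 247], [246, 228]] slope -0.306 at180 256.5 tip [ 0.5626 -0.148   0.0907]
0 [[142, 232], [140, 248], [157, 261], [211, 247], [244, 231]] slope -0.252 at180 255.2 tip [ 0.5672 -0.1501  0.0871]
0.05 [[142, 230], [139, 246], [156, 259], [209, 248], [243, 233]] slope -0.196 at180 254.0 tip [ 0.572  -0.1523  0.0838]
```

Joint 5 is heading for its limit in this lean direction, so I'll swing the chute 30° about the jar's axis, spout staying on the band, to lean the tool sideways instead.

play_rows:
  commands: "-.056 -.121 0 0 0 -.291;-.056 -.121 0 0 0 -.291;-.066 -.116 0 0 0 -.291;-.066 -.116 0 0 0 -.291;-.078 -.111 0 0 0 -.291;-.078 -.111 0 0 0 -.291;-.086 -.103 0 0 0 -.291;-.086 -.103 0 0 0 -.291;-.095 -.095 0 0 0 -.291;-.095 -.095 0 0 0 -.291;-.103 -.086 0 0 0 -.291;-.103 -.086 0 0 0 -.291;0 0 0 0 0 0;0 0 0 0 0 0"

```text
time_s: 19.8
tcp_pos: [0.6076, -0.2193, 0.1738]
ee_rot: [[0.533, -0.812, 0.238], [-0.742, -0.584, -0.33], [0.407, -0.001, -0.913]]
wrist_force: [-0.1, -0.1, -3.1]
gripper_width: 0.204
gripper_force: 30.0
```

```bash
python3 f.py 4; sed -i 's/m\[:, :90\]=0/m[:, :60]=0/' g.py; python3 g.py
```

```text
t 20.0 tcp [ 0.6073 -0.2194  0.1738] F [-0.07  0.45 -3.82] sd [0.44 0.54 0.58] M [1.302 0.82  0.008] sd [0.024 0.021 0.011]
My' 1.536 joints [  1.1  18.1 -29.   36.4 -34.3   5.6]
area 2692.5 left [130 208] bottom [132 236] right [236 215]
lower edge slope -0.027 at x=180: 235.4
-0.2 [[131, 209], [131, 222], [134, 238], [200, 234], [244, 224]] slope -0.059 at180 235.6 tip [ 0.5515 -0.1417  0.1028]
-0.15 [[130, 206], [129, 220], [132, 236], [199, 235], [242, 226]] slope -0.021 at180 235.2 tip [ 0.5541 -0.1454  0.0985]
-0.1 [[129, 204], [128, 217], [130, 234], [197, 235], [241, 228]] slope 0.017 at180 235.0 tip [ 0.5569 -0.1492  0.0944]
-0.05 [[129, 202], [126, 215], [129, 232], [195, 236], [239, 230]] slope 0.056 at180 234.7 tip [ 0.5597 -0.1532  0.0906]
0 [[128, 200], [125, 213], [127, 230], [193, 236], [237, 232]] slope 0.096 at180 234.6 tip [ 0.5627 -0.1573  0.0871]
0.05 [[128, 197], [123, 211], [126, 227], [191, 236], [235, 234]] slope 0.136 at180 234.5 tip [ 0.5658 -0.1616  0.0838]
```

View pics/g.png

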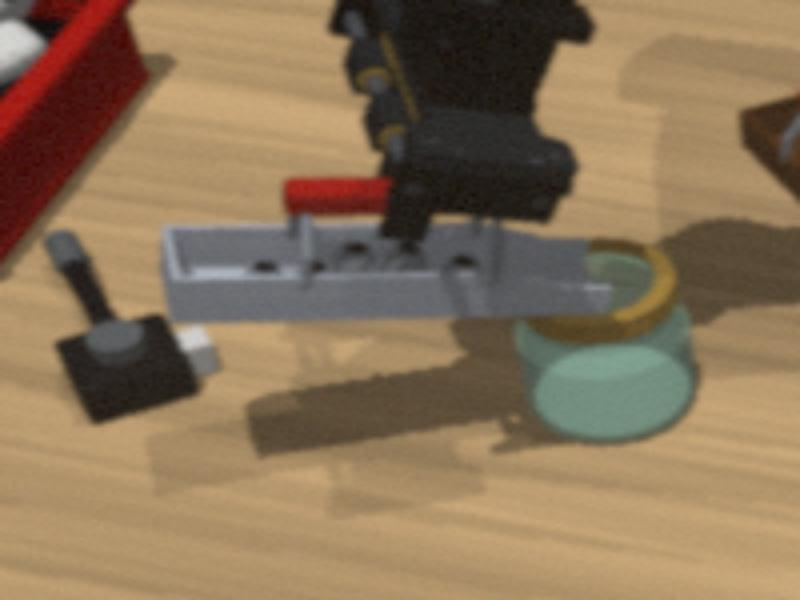

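All five nuts are still in the chute (crop (265,268), (315,267), (355,255), (405,255), (463,262)) and the spout lies on the band, tip over the opening. Tip on slowly.

play_rows:
  commands: "-.026 .037 .04 -.094 -.068 0;-.026 .037 .04 -.094 -.068 0;0 0 0 0 0 0;-.026 .037 .04 -.094 -.068 0;-.026 .037 .04 -.094 -.068 0;0 0 0 0 0 0;0 0 0 0 0 0;0 0 0 0 0 0"

```text
time_s: 20.85
tcp_pos: [0.6042, -0.2151, 0.1787]
ee_rot: [[0.514, -0.813, 0.274], [-0.718, -0.583, -0.381], [0.469, -0.0, -0.883]]
wrist_force: [-0.7, 0.2, -3.7]
gripper_width: 0.205
gripper_force: 30.0
```

```bash
python3 f.py 4; python3 g.py
```

```text
t 21.05 tcp [ 0.6043 -0.215   0.1789] F [-0.2   0.24 -3.29] sd [0.41 0.41 0.37] M [ 1.283  0.903 -0.013] sd [0.068 0.058 0.019]
My' 1.569 joints [  1.   16.5 -34.4  47.9 -31.3  -5.3]
area 2735.0 left [131 207] bottom [210 234] right [239 223]
lower edge slope 0.031 at x=180: 232.4
-0.2 [[133, 203], [131, 216], [134, 233], [201, 233], [245, 225]] slope -0.004 at180 232.7 tip [ 0.5517 -0.1415  0.1014]
-0.15 [[132, 201], [130, 214], [133, 231], [199, 233], [243, 227]] slope 0.035 at180 232.3 tip [ 0.5545 -0.1454  0.0974]
-0.1 [[131, 198], [128, 212], [131, 228], [197, 233], [241, 229]] slope 0.074 at180 232.0 tip [ 0.5574 -0.1495  0.0937]
-0.05 [[131, 196], [127, 209], [130, 226], [195, 234], [239, 231]] slope 0.114 at180 231.8 tip [ 0.5604 -0.1537  0.0903]
0 [[131, 194], [126, 207], [128, 224], [193, 234], [237, 232]] slope 0.156 at180 231.6 tip [ 0.5635 -0.158   0.0871]
0.05 [[130, 191], [125, 204], [127, 221], [191, 234], [235, 234]] slope 0.199 at180 231.5 tip [ 0.5667 -0.1625  0.0841]
```

play_rows:
  commands: "0 0 0 0 0 0;0 0 0 0 0 0;0 0 0 0 0 0"

```text
time_s: 21.4
tcp_pos: [0.6041, -0.215, 0.1788]
ee_rot: [[0.514, -0.813, 0.274], [-0.718, -0.583, -0.381], [0.47, -0.001, -0.883]]
wrist_force: [-0.1, -0.3, -1.7]
gripper_width: 0.204
gripper_force: 30.0
```

```bash
python3 f.py 4
```

```text
t 21.6 tcp [ 0.604  -0.215   0.1787] F [-0.16  0.1  -1.94] sd [0.37 0.36 0.26] M [1.198 0.821 0.02 ] sd [0.036 0.029 0.026]
My' 1.452 joints [  1.   16.5 -34.5  47.9 -31.3  -5.4]
```

play_rows:
  commands: "-.028 .039 .037 -.094 -.068 0;-.028 .039 .037 -.094 -.068 0;0 0 0 0 0 0;-.028 .039 .037 -.094 -.068 0;-.028 .039 .037 -.094 -.068 0;0 0 0 0 0 0;0 0 0 0 0 0;0 0 0 0 0 0"

```text
time_s: 22.4
tcp_pos: [0.6007, -0.2104, 0.183]
ee_rot: [[0.494, -0.813, 0.309], [-0.69, -0.583, -0.43], [0.529, -0.001, -0.848]]
wrist_force: [-0.7, 0.7, -1.4]
gripper_width: 0.2
gripper_force: 30.0
```

```bash
python3 f.py 4; python3 g.py
```

```text
t 22.6 tcp [ 0.6007 -0.2103  0.183 ] F [-0.4  -0.07 -2.51] sd [0.5  0.18 0.22] M [1.318 0.934 0.003] sd [0.02  0.019 0.009]
My' 1.615 joints [ -0.1  15.2 -39.4  60.9 -29.5 -17.1]
area 2673.0 left [132 205] bottom [215 233] right [237 215]
lower edge slope 0.087 at x=180: 229.2
-0.2 [[135, 198], [133, 211], [135, 228], [202, 231], [245, 225]] slope 0.052 at180 229.8 tip [ 0.5513 -0.1414  0.0994]
-0.15 [[135, 195], [131, 209], [134, 225], [200, 231], [243, 227]] slope 0.092 at180 229.4 tip [ 0.5542 -0.1455  0.0958]
-0.1 [[134, 193], [130, 206], [133, 223], [198, 231], [241, 229]] slope 0.133 at180 229.1 tip [ 0.5573 -0.1497  0.0924]
-0.05 [[134, 190], [129, 204], [132, 220], [196, 232], [239, 231]] slope 0.175 at180 228.8 tip [ 0.5605 -0.1541  0.0893]
0 [[134, 188], [128, 201], [131, 218], [194, 232], [237, 233]] slope 0.219 at180 228.5 tip [ 0.5637 -0.1586  0.0865]
0.05 [[134, 186], [127, 199], [130, 215], [192, 232], [235, 234]] slope 0.264 at180 228.4 tip [ 0.567  -0.1633  0.084 ]
```

play_rows:
  commands: "-.03 .041 .033 -.094 -.068 0;-.03 .041 .033 -.094 -.068 0;0 0 0 0 0 0;-.03 .041 .033 -.094 -.068 0;-.03 .041 .033 -.094 -.068 0;0 0 0 0 0 0;0 0 0 0 0 0;0 0 0 0 0 0"

```text
time_s: 23.45
tcp_pos: [0.5972, -0.2055, 0.187]
ee_rot: [[0.471, -0.813, 0.343], [-0.658, -0.583, -0.477], [0.587, -0.001, -0.81]]
wrist_force: [-0.0, 0.6, -2.7]
gripper_width: 0.202
gripper_force: 30.0
```

```bash
python3 f.py 6; python3 g.py
python3 - <<'E'
from h import *
S,_=cams.capture("scene");cv2.imwrite("pics/s9.png",S);B=cv2.imread("pics/scene0.png")
cv2.imwrite("pics/c9.png",cv2.resize(S[180:285,120:275],(800,542),interpolation=2))
E
```

```text
t 23.75 tcp [ 0.597  -0.2054  0.187 ] F [ 0.28  0.05 -2.62] sd [0.47 0.55 0.2 ] M [ 1.453  1.016 -0.004] sd [0.014 0.024 0.031]
My' 1.773 joints [ -1.8  14.1 -43.5  74.1 -29.  -28.6]
area 2674.5 left [133 203] bottom [224 233] right [238 215]
lower edge slope 0.15 at x=180: 226.1
-0.2 [[138, 192], [134, 206], [137, 222], [202, 229], [246, 226]] slope 0.11 at180 226.8 tip [ 0.5511 -0.1413  0.0977]
-0.15 [[138, 190], [133, 203], [136, 220], [201, 229], [244, 228]] slope 0.151 at180 226.3 tip [ 0.5542 -0.1456  0.0944]
-0.1 [[137, 187], [132, 201], [135, 217], [199, 229], [242, 230]] slope 0.195 at180 225.9 tip [ 0.5574 -0.1501  0.0914]
-0.05 [[137, 185], [131, 198], [134, 214], [197, 230], [240, 231]] slope 0.239 at180 225.5 tip [ 0.5607 -0.1546  0.0887]
0 [[138, 182], [130, 195], [133, 212], [195, 229], [237, 233]] slope 0.286 at180 225.2 tip [ 0.564  -0.1593  0.0863]
0.05 [[138, 180], [130, 193], [133, 209], [193, 229], [235, 235]] slope 0.335 at180 225.0 tip [ 0.5674 -0.164   0.0841]
```

View pics/c9.png

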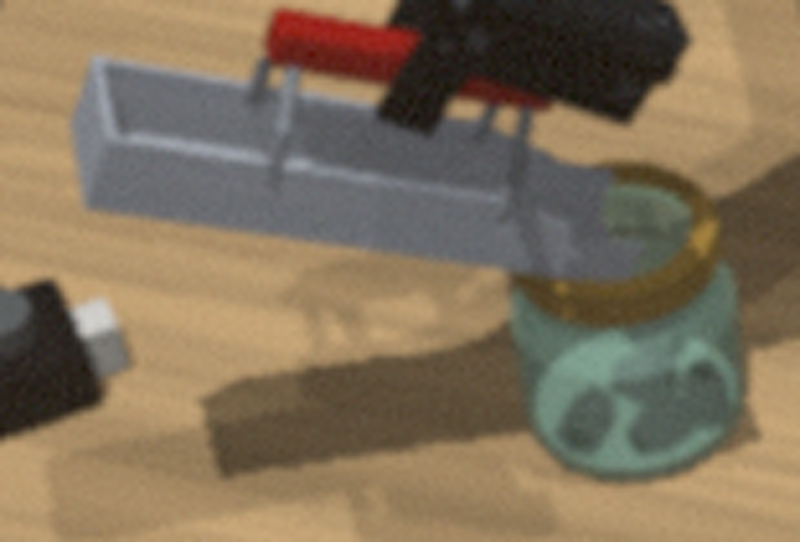

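The chute looks empty and the nuts lie in the jar at (590,410) to (700,400). Now bring the spout firmly but lightly onto the band and hold.

play_rows:
  commands: "0 0 -.04 0 0 0;0 0 -.03 0 0 0;0 0 0 0 0 0;0 0 0 0 0 0"

```text
time_s: 24.25
tcp_pos: [0.597, -0.2054, 0.1849]
ee_rot: [[0.471, -0.813, 0.343], [-0.658, -0.583, -0.477], [0.587, -0.001, -0.809]]
wrist_force: [-0.1, 0.5, -1.7]
gripper_width: 0.205
gripper_force: 30.0
```

```bash
python3 f.py 5
```

```text
t 24.5 tcp [ 0.597  -0.2054  0.1849] F [-0.02  0.1  -1.19] sd [0.35 0.44 0.59] M [1.493 0.952 0.027] sd [0.055 0.007 0.034]
My' 1.768 joints [ -2.   14.2 -43.7  74.9 -28.8 -29.2]
```

play_rows:
  commands: "0 0 -.03 0 0 0;0 0 0 0 0 0;0 0 0 0 0 0"

```text
time_s: 24.8
tcp_pos: [0.5969, -0.2054, 0.1838]
ee_rot: [[0.471, -0.813, 0.343], [-0.658, -0.583, -0.477], [0.587, -0.001, -0.809]]
wrist_force: [0.1, 1.1, -0.4]
gripper_width: 0.201
gripper_force: 30.0
```

```bash
python3 f.py 5
```

```text
t 25.05 tcp [ 0.5969 -0.2054  0.1839] F [ 0.49  0.51 -1.3 ] sd [0.28 0.35 0.43] M [1.486 0.942 0.028] sd [0.025 0.017 0.031]
My' 1.757 joints [ -2.1  14.3 -43.8  75.2 -28.7 -29.5]
```

Contact about 1.5 N, held over half a second. Before leaving, lift 5 mm (tip still well under the height limit) and weigh the chute to check it is empty.

play_rows:
  commands: "0 0 0 0 0 0;0 0 0 0 0 0;0 0 0 0 0 0;0 0 .1 0 0 0;0 0 .1 0 0 0;0 0 .07 0 0 0;0 0 0 0 0 0;0 0 0 0 0 0"

```text
time_s: 25.85
tcp_pos: [0.5969, -0.2053, 0.192]
ee_rot: [[0.471, -0.813, 0.343], [-0.658, -0.583, -0.477], [0.587, -0.001, -0.809]]
wrist_force: [0.5, 0.5, -3.6]
gripper_width: 0.201
gripper_force: 30.0
```

```bash
python3 f.py 16; python3 g.py | head -2; python3 - <<'E'
from h import *
# dark nut pixels in jar and in chute
T,_=cams.capture("top");B=cv2.imread("pics/top0.png")
cv2.imwrite("pics/t9.png",T)
d=cv2.absdiff(T,B).max(2)[215:262,365:415]
print((d>30).sum())
E
```

```text
t 26.65 tcp [ 0.5969 -0.2054  0.192 ] F [ 0.04 -0.04 -2.65] sd [0.34 0.42 0.48] M [ 1.481e+00  1.013e+00 -1.000e-03] sd [0.022 0.025 0.038]
My' 1.794 joints [ -1.3  13.8 -43.   72.5 -29.5 -27.2]
area 2697.0 left [134 200] bottom [220 230] right [238 214]
lower edge slope 0.13 at x=180: 224.3
1839
```

Weighs 2.65 N, i.e. the bare 0.27 kg: empty. Lift clear, then level it.

play_rows:
  commands: "0 0 .2 0 0 0;0 0 .4 0 0 0;0 0 .5 0 0 0;0 0 .5 0 0 0;0 0 .3 0 0 0;0 0 .1 .182 .131 0;0 0 0 .182 .131 0;0 0 0 .182 .131 0;0 0 0 .182 .131 0;0 0 0 .182 .131 0;0 0 0 .182 .131 0;0 0 0 .182 .131 0;0 0 0 .182 .131 0;0 0 0 .182 .131 0;0 0 0 .182 .131 0;0 0 0 .182 .131 0;0 0 0 .182 .131 0;0 0 0 .182 .131 0;0 0 0 .182 .131 0;0 0 0 0 0 0"

```text
time_s: 28.75
tcp_pos: [0.5973, -0.2057, 0.252]
ee_rot: [[0.574, -0.813, 0.091], [-0.804, -0.582, -0.126], [0.156, -0.0, -0.988]]
wrist_force: [-0.4, -0.5, -2.3]
gripper_width: 0.206
gripper_force: 30.0
```

play_rows:
  commands: "-.08 .36 0 0 0 .11;-.167 .723 0 0 0 .218;-.167 .723 0 0 0 .218;-.167 .723 0 0 0 .218;-.167 .723 0 0 0 .218;-.167 .723 0 0 0 .218;-.167 .723 0 0 0 .218;-.167 .723 0 0 0 .218;-.167 .723 0 0 0 .218;-.167 .723 0 0 0 .218;-.167 .723 0 0 0 .218;-.167 .723 0 0 0 .218;-.167 .723 0 0 0 .218;-.167 .723 0 0 0 .218;-.167 .723 0 0 0 .218;-.167 .723 0 0 0 .218;-.08 .36 0 0 0 .11;0 0 0 0 0 0;0 0 0 0 0 0"

```text
time_s: 30.65
tcp_pos: [0.5165, 0.1413, 0.252]
ee_rot: [[0.9, -0.412, 0.142], [-0.407, -0.911, -0.065], [0.156, 0.001, -0.988]]
wrist_force: [-0.1, -0.1, -3.1]
gripper_width: 0.199
gripper_force: 30.0
```

```bash
cat > k.py <<'E'
from h import *
S,_=cams.capture("scene");B=cv2.imread("pics/scene0.png");s=r.sense();print("t",s["time_s"])
d=cv2.absdiff(S,B).max(2);hsv=cv2.cvtColor(S,cv2.COLOR_BGR2HSV)
m=((hsv[...,1]<70)&(hsv[...,2]>75)).astype(np.uint8)*255
P=[(.105,-.025,.032),(.105,-.025,0),(.105,.025,0),(.105,.025,.032),(-.04,.025,0)]
p0=np.array([proj("scene",X) for X in chute("scene",P,-.15)]).astype(int)
k=np.zeros_like(m);x0,y0=p0.min(0)-18;x1,y1=p0.max(0)+18;k[y0:y1,x0:x1]=m[y0:y1,x0:x1]
k=cv2.morphologyEx(k,cv2.MORPH_OPEN,np.ones((3,3)))
c=max(cv2.findContours(k,cv2.RETR_EXTERNAL,cv2.CHAIN_APPROX_NONE)[0],key=cv2.contourArea);q=c[:,0]
pts=[(x,q[q[:,0]==x][:,1].max()) for x in range(p0[2][0]+6,p0[4][0]-4) if (q[:,0]==x).any()]
vx,vy,a,b=cv2.fitLine(np.array(pts,np.float32),cv2.DIST_HUBER,0,.01,.01).ravel()
print("left",q[q[:,0].argmin()],"bottom",q[q[:,1].argmax()],"slope",round(vy/vx,3))
for t in(-.25,-.2,-.15,-.1,-.05,0):
    X=chute("scene",P,t);p=np.array([proj("scene",x) for x in X]);print(t,np.round(p).astype(int).tolist(),"slope",round((p[4,1]-p[2,1])/(p[4,0]-p[2,0]),3),"z rear/mid",np.round([X[2][2],X[4][2]],4))
E
python3 k.py; python3 f.py 2
```

```text
t 30.7
left [339 209] bottom [359 234] slope -0.889
-0.25 [[339, 211], [340, 224], [362, 236], [362, 223], [410, 191]] slope -0.941 z rear/mid [0.1911 0.2046]
-0.2 [[339, 209], [339, 223], [361, 235], [361, 222], [408, 193]] slope -0.882 z rear/mid [0.1961 0.2023]
-0.15 [[338, 208], [338, 222], [360, 234], [361, 220], [407, 195]] slope -0.823 z rear/mid [0.2012 0.2003]
-0.1 [[337, 206], [336, 220], [359, 233], [360, 218], [406, 196]] slope -0.762 z rear/mid [0.2066 0.1984]
-0.05 [[337, 204], [335, 219], [358, 231], [360, 216], [405, 198]] slope -0.701 z rear/mid [0.2121 0.1967]
0 [[336, 202], [334, 217], [357, 230], [359, 214], [404, 200]] slope -0.638 z rear/mid [0.2178 0.1951]
t 30.8 tcp [0.5169 0.1407 0.2519] F [ 0.21  0.13 -2.49] sd [0.1  0.19 0.19] M [0.202 0.444 0.024] sd [0.    0.043 0.018]
My' 0.488 joints [ 37.1   8.7 -17.7   9.2 -59.7  24.1]
```

play_rows:
  commands: "0 0 -.2 -.096 -.212 0;0 0 -.4 0 0 0;0 0 -.4 0 0 0;0 0 -.4 0 0 0;0 0 -.4 0 0 0;0 0 -.4 0 0 0;0 0 -.4 0 0 0;0 0 -.4 0 0 0;0 0 -.4 0 0 0;0 0 -.4 0 0 0;0 0 -.4 0 0 0;0 0 -.4 0 0 0;0 0 -.4 0 0 0;0 0 -.4 0 0 0;0 0 -.4 0 0 0;0 0 -.3 0 0 0;0 0 -.2 0 0 0;0 0 0 0 0 0;0 0 0 0 0 0"

```text
time_s: 32.7
tcp_pos: [0.5173, 0.1416, 0.0633]
ee_rot: [[0.894, -0.413, 0.174], [-0.405, -0.911, -0.079], [0.191, -0.0, -0.982]]
wrist_force: [0.6, -0.8, -2.9]
gripper_width: 0.205
gripper_force: 30.0
```

```bash
python3 k.py; python3 f.py 2
```

```text
t 32.75
left [337 281] bottom [354 304] slope -0.915
-0.25 [[338, 283], [338, 293], [357, 306], [357, 295], [400, 263]] slope -0.994 z rear/mid [0.0061 0.0144]
-0.2 [[337, 282], [337, 292], [356, 305], [357, 294], [399, 265]] slope -0.942 z rear/mid [0.0112 0.0123]
-0.15 [[336, 280], [336, 292], [355, 304], [356, 293], [398, 266]] slope -0.889 z rear/mid [0.0165 0.0104]
-0.1 [[336, 279], [335, 291], [354, 303], [356, 291], [397, 268]] slope -0.836 z rear/mid [0.022  0.0086]
-0.05 [[336, 277], [334, 290], [354, 302], [356, 290], [396, 269]] slope -0.782 z rear/mid [0.0276 0.0071]
0 [[335, 276], [333, 288], [353, 301], [356, 288], [395, 271]] slope -0.726 z rear/mid [0.0334 0.0057]
t 32.85 tcp [0.5174 0.1419 0.0636] F [-0.09 -0.06 -2.44] sd [0.04 0.02 0.73] M [0.25  0.587 0.006] sd [0.004 0.017 0.004]
My' 0.638 joints [ 37.4  20.3 -37.3  20.5 -28.6  10.6]
```

play_rows:
  commands: "0 0 -.15 0 0 0;0 0 -.1 0 0 0;0 0 -.06 0 0 0;0 0 -.04 0 0 0;0 0 0 0 0 0;0 0 0 0 0 0"

```text
time_s: 33.45
tcp_pos: [0.5169, 0.1415, 0.0526]
ee_rot: [[0.894, -0.413, 0.174], [-0.405, -0.911, -0.079], [0.191, 0.0, -0.982]]
wrist_force: [-0.5, -0.0, -1.9]
gripper_width: 0.2
gripper_force: 30.0
```

```bash
python3 f.py 4
```

```text
t 33.65 tcp [0.517  0.1416 0.0526] F [-0.33  0.11 -1.49] sd [0.24 0.28 0.1 ] M [0.227 0.693 0.   ] sd [0.017 0.028 0.027]
My' 0.725 joints [ 37.2  21.3 -38.3  21.8 -26.8   9.2]
```

play_rows:
  commands: "0 0 -.05 0 0 0;0 0 0 0 0 0"

```text
time_s: 33.85
tcp_pos: [0.5174, 0.1418, 0.0518]
ee_rot: [[0.894, -0.412, 0.175], [-0.405, -0.911, -0.078], [0.192, -0.001, -0.981]]
wrist_force: [-0.6, -0.9, 3.6]
gripper_width: 0.201
gripper_force: 30.0
```

```bash
python3 f.py 4
```

```text
t 34.05 tcp [0.5174 0.1417 0.0518] F [-2.2 -0.7  5.1] sd [0.57 0.54 0.51] M [-0.088  0.824 -0.067] sd [0.038 0.024 0.007]
My' 0.714 joints [ 37.2  21.3 -38.4  22.  -26.6   9. ]
```

Flat on the bench. Release and let the fingers open fully.

play_rows:
  commands: "0 0 0 0 0 0;0 0 0 0 0 0;0 0 0 0 0 0;0 0 0 0 0 0;0 0 0 0 0 0;0 0 0 0 0 0;0 0 0 0 0 0;0 0 0 0 0 0;0 0 0 0 0 0;0 0 0 0 0 0;0 0 0 0 0 0;0 0 0 0 0 0"
  grip: 80

```text
time_s: 35.25
tcp_pos: [0.517, 0.1416, 0.051]
ee_rot: [[0.894, -0.412, 0.174], [-0.405, -0.911, -0.079], [0.191, 0.0, -0.982]]
wrist_force: [-0.5, 0.2, -0.7]
gripper_width: 0.918
gripper_force: 0.0
```

play_rows:
  commands: "0 0 .1 0 0 0;0 0 .2 0 0 0;0 0 .3 0 0 0;0 0 .5 0 0 0;0 0 .7 0 0 0;0 0 .8 0 0 0;0 0 .8 0 0 0;0 0 .8 0 0 0;0 0 .5 0 0 0;0 0 0 0 0 0;0 0 0 0 0 0"

```text
time_s: 36.35
tcp_pos: [0.5166, 0.1415, 0.1921]
ee_rot: [[0.894, -0.413, 0.174], [-0.405, -0.911, -0.078], [0.19, -0.001, -0.982]]
wrist_force: [0.1, -0.1, -0.8]
gripper_width: 0.919
gripper_force: 0.0
```

```bash
python3 - <<'E'
from h import *
S,_=cams.capture("scene");cv2.imwrite("pics/s11.png",S);T,D=cams.capture("top");B=cv2.imread("pics/scene0.png");s=r.sense();print(s["time_s"],s["tcp_pos"],s["gripper_width"])
c=mask(S,(0,130,60),(6,255,255),(340,225,420,310));print("red scene",cv2.minAreaRect(c),"before (379.5,251.5) 9.9x45.3")
m=lambda im:((cv2.cvtColor(im,cv2.COLOR_BGR2HSV)[...,1]<70)&(im.max(2)>75)).astype(np.uint8)*255
for im in(B,S):
    k=np.zeros((480,640),np.uint8);k[232:312,330:420]=m(im)[232:312,330:420];c=max(cv2.findContours(k,0,1)[0],key=cv2.contourArea);q=c[:,0];print(cv2.boundingRect(c),"left",q[q[:,0].argmin()],"bottom",q[q[:,1].argmax()])
for im in(B,S):
    c=mask(im,(14,130,50),(30,255,255),(210,205,270,250));print("band",cv2.boundingRect(c))
j=S[235:272,220:266];print("dark px in jar",(j.max(2)<cv2.imread("pics/scene0.png")[235:272,220:266].max(2).astype(int)-25).sum())
E
```

```text
36.45 [0.5161972  0.14111407 0.19095968] 0.9174559232551228
red scene ((379.4507751464844, 249.88616943359375), (9.452799797058105, 46.165740966796875), 48.179832458496094) before (379.5,251.5) 9.9x45.3
(338, 243, 79, 68) left [338 287] bottom [356 310]
(337, 241, 80, 68) left [337 286] bottom [355 308]
band (219, 211, 40, 32)
band (219, 211, 40, 32)
dark px in jar 302
```

```bash
python3 -c "
from station import r
print(r.finish_job())"
```

```text
the job is handed in; nothing more can be done
None
```

I handed the job in at about 36.5 s; no verdict came back. By my readings all five nuts are in the jar (the chute weighed empty before I lifted it away), the jar has not moved, and the empty chute lies flat at its old spot.

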